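# Start up the lab desk: strip, dock, mouse

## Robot

A 6-joint arm with a two-finger parallel gripper is mounted at the origin on the work surface. World frame = base frame: x ahead of the robot, y to its left, z up, the work surface at z = 0. Lengths are in m, angles in degrees, forces in N, time in s.
With the tool pointing down it reaches from about 0.25 to 0.725 m from the base axis. Payload 9.7 kg.
Tool frame: the origin (TCP) lies on the mounting face of the last link; the fingertips stand 173 mm ahead of it and the grasp point (between the pads) lies 155 mm ahead of it; z points along the fingers, y is the line along which they close (so a half turn about z gives the same grasp; the last joint's range is limited). The gripper opens to 85 mm and grips with 20 to 120 N. Pads are 22 mm wide; open, the fingers measure 114 mm over their backs; the gripper's body (76 mm by 85 mm) begins 54 mm behind the grasp point. The pads swing forward as they close: fully open they stand 13 mm farther back than shut.
Start: joints at [0, 4.979, 10.078, 95.1, 0, 90], TCP at [0.55, 0, 0.405] pointing down, gripper open.
Joint ranges: [-179.16, 179.16], [-48.56, 103.87], [-65.8, 70.77], [-126.05, 130.52], [-82.76, 87.17], [-180, 180]. Speed limits (degrees/s): [127.2, 127.2, 147.25, 180, 180, 180].

## Interface

Orientations are given as [roll, pitch, yaw] about the fixed x, y, z axes, in that order (R = Rz(yaw) Ry(pitch) Rx(roll)).
In Python, from workcell import bot, camera, camera_model, outline_of, pinpoint gives the robot as it stands.
- The arm moves only by the tool move_arm, never from a script. Its arguments are lists of equal length, an entry for each row: "jaw": the closure, from 0 (fully open) to 1 (shut); "delta_pos": the shift along the world's x, y, z in m, a list of three; "yaw": the turn about the world's z in rad. In form: {"jaw": [jaw, ...], "delta_pos": [[dx, dy, dz], ...], "yaw": [yaw, ...]}. A call has 1 to 10 rows; each row shifts and turns the commanded pose from where the row before left it; what a row does not reach is not made up. A row lasts 1/12 s, in which the tool goes at most 41.7 mm and 7.16 degrees, less where a joint would pass 70% of its speed; a pose out of reach is approached as far as the arm can. A call with a gripper value outside its range is refused whole. The fingers move at their own pace and stop on an object; "force" is the grip in N (left out, the last holds). Time passes only in rows, so rows that do not move let the fingers close. It gives the time, the measured TCP pose, the force, the opening and the grip force at its end, in the units of the state.
- bot.get_obs(): the state, without advancing time (a new reading comes with each control period).
- camera(name): name is "scene" or "side" or "wrist"; returns the picture (480x640x3 uint8, red, green, blue); there is no depth.
- camera_model(name): a dict with "fx", "fy", "cx", "cy" (pixels), "R" (3x3) and "t" (3): a world point X has camera coordinates R X + t. Camera axes: x right, y down, z forward; pixel columns grow to the right and rows downward; lengths in m; the calibration is good to about 2 mm. A picture is of the moment at which its call begins: read the wrist's pose just before it. camera_model takes no time and is no camera call; for the wrist camera it gives the pose at the moment of the call.
- bot.job_done(): hands the job in; it is judged then, once.
Trained networks look in the newest picture that a camera, given by its name, has taken for a name from the list of things; names that differ only in an ending like _2 or _b are one class to them, and where a whole thing is asked for, a point or a joint stands for the part that bears it (a point fixed in the world has none). Each returns a list of dicts, best first, with "confidence" (0 to 1); they miss things now and then, are a little off and sometimes report something else, mostly with a low value. They report only what shows in the picture. A call takes as long as a camera call. They do not tell look-alikes from the thing itself.
- outline_of(camera, thing): "mask" (480x640 bool, what is visible of it) and "xy" ([column, row] in pixels, amid what is visible of it).
- pinpoint(camera, thing): "xy" ([column, row] in pixels: a listed point, or the origin of a listed thing).
The state is a dict: "time": time; "q": joint angles; "qd": joint speeds; "joint_efforts": joint torques, N m; "ee_pos": TCP position; "tcp_rot": TCP orientation; "wrist_force": force on the tool from outside, world axes, zero at the start; "torque": the same for the moment, N m; "opening": finger opening in m; "grasp_force": force on a finger pad.
Only numpy, scipy, OpenCV 4.12 (cv2) and the standard library are available. Lean on these libraries where they do the work, as an engineer would, in place of code of your own. Each camera call takes 0.05 s, during which the arm holds its last target. There are 200 camera calls.

## Task

Start up the desk with light fingertip presses, in this order: press down the raised end of the power strip's rocker switch until it clicks over to on, then press the round button on the docking station in until it stays down, then click the left button of the mouse and let go. Do not press anything early, do not click the right mouse button, and only touch: nothing is to be picked up, and the mouse and everything else on the desk stay where they are.

Things in the scene. Friction and masses are not known exactly. Their poses are not given: they have to be found in the camera images.
- strip: White power strip, fixed to the desk, 270 x 60 x 42 mm, lying level. Origin on the desk under the rocker's pivot. The strip runs 230 mm from there along its +x and ends 40 mm behind it (-x). A white cube charger (55 x 50 mm, top 87 mm above the desk) is plugged in 185 mm along +x.
- rocker (a joint): Black V-shaped rocker on the strip: two wings 24 x 30 mm meet at a pivot line along the strip's y, 45 mm above the desk. 0 = off: the -x wing (away from the charger) slopes up at 0.4 rad, its end 60 mm above the desk. 0.4 rad = fully on (hard stop): that wing is level, top at 51 mm. Counts as on above 0.3. Takes about 2 N near the wing's end; stays where left. May start up to 0.06.
- rocker_press (a point): Where to press the rocker: on top of the raised -x wing, 17 mm from the pivot line; it moves with the rocker (58 mm above the desk when off and 51 mm when fully on). Pressing a little farther out is as good.
- dock: Grey docking station, fixed to the desk, a level box 100 (x) x 150 (y) x 32 mm high. Origin on the desk under the button's axis; the box reaches 30 mm to -x and 70 mm to +x of it.
- dock_button (a joint): Round bare metal push button, 30 mm across, on top of the dock. 0 = out, its top 43 mm above the desk; travel 8 mm down to a hard stop (top at 35 mm). Counts as in above 0.005 m. It moves at about 2 N without a spring and stays where it is left. May start up to 0.001 in.
- dock_press (a point): Centre of the dock button's top face; moves with the button.
- mat: Blue mouse mat fixed to the desk, 200 (x) x 150 (y) x 3 mm. Origin under its centre.
- mouse: Loose pale computer mouse, 112 (x) x 68 (y) x 38 mm high, 0.13 kg, standing on the mat. Origin at the centre of its underside. +x is its front (wheel and buttons, away from the robot), +y its left. The rounded hump is at the back. The wheel stands between the buttons, its top 36 mm above the mouse's underside.
- mouse_left (a joint): Left mouse button, a plate 44 (x) x 28 (y) mm centred 32 mm ahead of and 19 mm left of the mouse's origin. Sprung: 0 = up, 4 mm travel down, about 1 N to start and 5 N at the bottom. Counts as clicked above 0.002 m; springs back when released.
- mouse_left_press (a point): Centre of the left button's top face, 33 mm above the mouse's underside (36 mm above the desk) when up. Pressing a few mm farther left is as good.
- mouse_right (a joint): Right mouse button, the mirror image of the left one. Leave it alone (below 0.001 m).
- pen: Black pen lying down, 140 x 11 mm, bystander. Origin under its centre; x along it.
- notes: Pink block of sticky notes, 45 x 45 x 22 mm, bystander. Origin under its centre.
- gluestick: Upright glue stick, 28 mm across, 80 mm high, bystander. Origin under its centre.
- stapler: Stapler, 120 (x) x 34 x 43 mm high, bystander. Origin under its centre.
- mug: White mug, 80 mm across, 90 mm high, handle at its +y, bystander at the back. Origin under its centre.
- sanitizer: Clear bottle, 60 mm across, 150 mm high, bystander at the back. Origin under its centre.
- calculator: Desk calculator, 130 (x) x 75 x 16 mm, bystander at the back. Origin under its centre.
Mind the look-alikes: they are no part of the job. What is meant by the mouse is not green or orange, and is the smaller of those in its own colour.

How it is judged:
By the outcome, as a careful person would: the job done as asked, in the order asked, and still so for the second after the job is handed in, with the robot touching nothing.
It also fails if it takes over 54 s, if anything falls off the work surface, if the arm or the gripper's body presses on something with over 40 N, if the wrist force passes 120 N, or if a joint passes its speed limit or range.

## Working session

There is one attempt and no reset: what is moved stays moved. The work goes in short steps, Python scripts to look and compute and a tool call to move; the robot and the scene stay as the last step left them, time stands still between calls to the robot, and variables do not carry over. Pictures are saved under pics/ and viewed, at most 10 in all, crops included, and the job is handed in when it is done.

Besides the shell and the picture viewer there is one more tool, called after "Call:" as name(argument=value, ...), one argument or row to a line, values as JSON. move_arm: Moves the arm, as the interface text tells. Its arguments: {"type":"object","properties":{"jaw":{"type":"array"},"delta_pos":{"type":"array"},"yaw":{"type":"array"},"force":{"type":"number"}},"required":["jaw","delta_pos","yaw"]}

```bash
mkdir -p pics
cat > h.py <<'E'
import numpy as np, cv2
from workcell import bot, camera, camera_model, outline_of, pinpoint
def ray(cam,xy,z):
    m=camera_model(cam);R=np.array(m["R"]);t=np.array(m["t"])
    d=R.T@np.array([(xy[0]-m["cx"])/m["fx"],(xy[1]-m["cy"])/m["fy"],1]);c=-R.T@t
    return c+d*(z-c[2])/d[2]
def proj(cam,X):
    m=camera_model(cam);p=np.array(m["R"])@np.array(X)+np.array(m["t"])
    return np.array([m["fx"]*p[0]/p[2]+m["cx"],m["fy"]*p[1]/p[2]+m["cy"]])
E
python3 - <<'E'
from h import *
for c in ["scene","side"]:
    im=camera(c);cv2.imwrite(f"pics/{c}0.png",im[:,:,::-1])
    for n,z in [("rocker_press",.058),("strip",0),("dock_press",.043),("dock",0),("mouse_left_press",.036),("mouse",.003),("mat",0),("gluestick",0),("pen",0)]:
        for r in pinpoint(c,n):
            if r["confidence"]>.15: print(c,n,np.round(r["xy"]),round(r["confidence"],2),np.round(ray(c,r["xy"],z),3))
print(bot.get_obs())
E
```

```text
scene rocker_press [398. 223.] 0.65 [0.528 0.289 0.058]
scene strip [398. 235.] 0.9 [0.51  0.303 0.   ]
scene dock_press [178. 279.] 0.58 [ 0.517 -0.304  0.043]
scene dock [177. 296.] 0.71 [ 0.53  -0.316  0.   ]
scene mouse_left_press [306. 253.] 0.72 [0.53  0.024 0.036]
scene mouse_left_press [187. 223.] 0.71 [ 0.287 -0.246  0.036]
scene mouse_left_press [333. 190.] 0.65 [0.282 0.194 0.036]
scene mouse_left_press [302. 294.] 0.56 [ 0.67  -0.035  0.036]
scene mouse_left_press [461. 217.] 0.52 [0.539 0.483 0.036]
scene mouse_left_press [345. 245.] 0.27 [0.538 0.13  0.036]
scene mouse [343. 207.] 0.85 [0.334 0.206 0.003]
scene mouse [318. 306.] 0.68 [ 0.69  -0.001  0.003]
scene mouse [298. 253.] 0.66 [0.485 0.014 0.003]
scene mouse [204. 242.] 0.65 [ 0.348 -0.213  0.003]
scene mat [290. 256.] 0.86 [ 0.487 -0.007  0.   ]
scene gluestick [347. 244.] 0.58 [ 0.493  0.153 -0.   ]
scene pen [265. 261.] 0.42 [ 0.48  -0.077 -0.   ]
side rocker_press [291. 199.] 0.68 [0.507 0.29  0.058]
side strip [296. 217.] 0.77 [0.517 0.295 0.   ]
side strip [444. 319.] 0.6 [ 0.777 -0.166  0.   ]
side dock_p
[... 713 characters left out ...]
491 -0.141  0.   ]
{'time': 1.0, 'q': array([ 2.82005251e-04,  4.97784876e+00,  1.00776268e+01,  9.51002535e+01,
       -1.26743846e-04,  8.99998069e+01]), 'qd': array([ 0.00158392,  0.03606019, -0.00971571,  0.06801843,  0.02999365,
       -0.03054836]), 'joint_efforts': array([-8.61711596e-04, -5.20106077e+01,  4.64868093e+01,  1.51806493e-03,
        3.99487215e-05,  2.04701024e-05]), 'ee_pos': array([5.49987542e-01, 2.46012469e-06, 4.04688971e-01]), 'tcp_rot': array([-1.79999525e+02,  1.26742244e-04,  9.00004751e+01]), 'wrist_force': array([ 0.45738833,  0.44677309, -0.08730305]), 'torque': array([ 0.00294499, -0.0628941 ,  0.06692933]), 'grasp_force': 0.0, 'opening': 0.0854460264487377}
```

View pics/scene0.png

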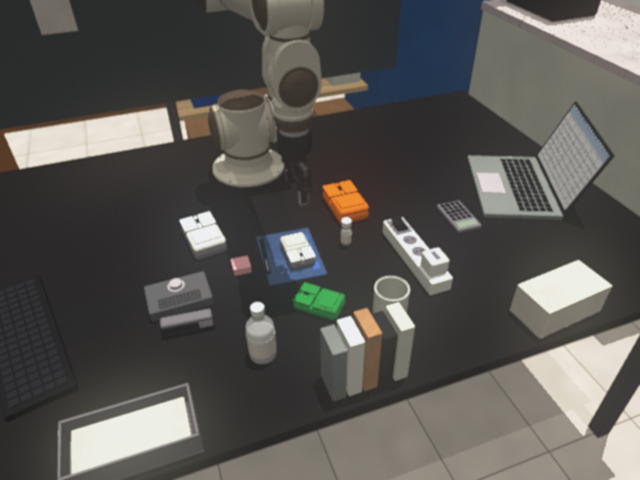

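View pics/side0.png

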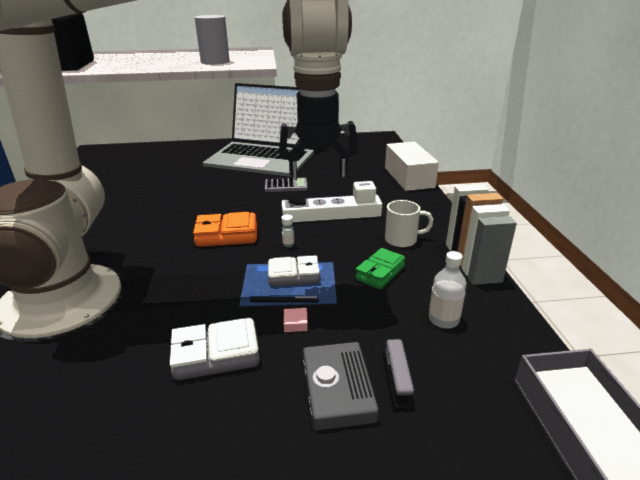

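Scene picture: the mouse candidates are the small pale one on the blue mat (scene 298,250; side 293,271), the larger white one (204,235; side 215,348), orange (345,201) and green (319,300). By the description I choose the one on the mat. The strip's rocker is at about (398,223) and the dock button at (177,284). I'll check the mouse in the wrist view.

Run:
```python
from h import *
im=camera("wrist");cv2.imwrite("pics/w0.png",im[:,:,::-1])
m=camera_model("wrist");print(-np.array(m["R"]).T@np.array(m["t"]),np.round(m["R"],2))
for n,z in [("mouse_left_press",.036),("mouse",.003),("mat",0)]:
    for r in pinpoint("wrist",n):
        print(n,np.round(r["xy"]),round(r["confidence"],2),np.round(ray("wrist",r["xy"],z),3))
```

```text
[0.54912828 0.07607879 0.37429812] [[ 1.    0.    0.  ]
 [ 0.   -0.95  0.3 ]
 [ 0.   -0.3  -0.95]]
mouse_left_press [459. 243.] 0.9 [ 0.678 -0.035  0.036]
mouse_left_press [301. 177.] 0.7 [0.525 0.029 0.036]
mouse [455. 198.] 0.81 [0.681 0.003 0.003]
mouse [272. 192.] 0.61 [0.493 0.01  0.003]
```

View pics/w0.png

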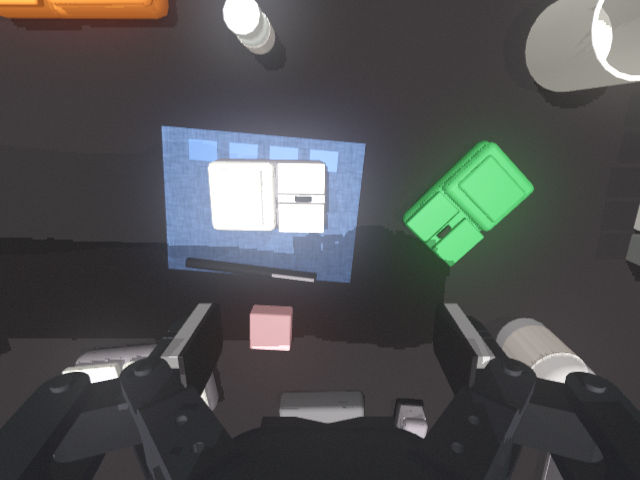

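The wrist view confirms it: the pale mouse is on the mat with its front to +x, and its left button is at pixel (301,178), which gives about (0.525, 0.029). The pen and notes are clear of it. Next I go over the strip with the fingers closing.

Call:
move_arm(
  jaw=[1,1,1,1,1,1,1,1,1,1],
  delta_pos=[
    [-0.005,0.03,0],
    [-0.005,0.03,0],
    [-0.005,0.03,0],
    [-0.005,0.03,0],
    [-0.005,0.03,0],
    [-0.005,0.03,0],
    [0,0.03,0],
    [0,0.02,0],
    [0,0,0],
    [0,0,0],
  ],
  yaw=[0,0,0,0,0,0,0,0,0,0],
  force=20,
)

```text
time: 2.03
ee_pos: [0.5199, 0.2308, 0.4044]
tcp_rot: [-180.0, 0.0, 90.1]
wrist_force: [0.0, -0.0, 0.1]
opening: 0.0002
grasp_force: 0.0
```

Run:
```python
from h import *
im=camera("wrist");cv2.imwrite("pics/w1.png",im[:,:,::-1])
for n,z in [("rocker_press",.058),("rocker",.045),("strip",0)]:
    for r in pinpoint("wrist",n):
        print(n,np.round(r["xy"]),round(r["confidence"],2),np.round(ray("wrist",r["xy"],z),3))
for r in outline_of("wrist","strip")[:1]: 
    c=cv2.findContours(r["mask"].astype(np.uint8),0,2)[0]
    print(cv2.boxPoints(cv2.minAreaRect(max(c,key=cv2.contourArea))))
o=bot.get_obs();print(o["time"],o["ee_pos"],o["tcp_rot"],o["opening"],o["wrist_force"])
print(proj("wrist",o["ee_pos"]-[0,0,.173]))
```

```text
rocker_press [313. 142.] 0.8 [0.507 0.291 0.058]Traceback (most recent call last):
  File "<stdin>", line 4, in <module>
ValueError: it knows: calculator, dock, dock_press, gluestick, mat, mouse, mouse_left_press, mug, notes, pen, rocker_press, sanitizer, stapler, strip
```

View pics/w1.png

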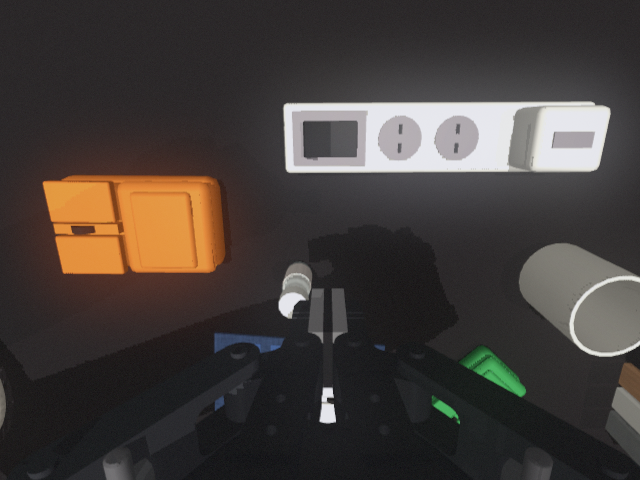

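The wrist view shows the strip along world +x with its rocker recess at columns 303-357. The raised left wing is at (313,142), with the charger on the right at (570,140).

Run:
```python
from h import *
print(proj("wrist",[.5205,.291,.045]), [np.round(ray("wrist",p,.042),4) for p in [(285,104),(285,171),(512,170)]], ray("wrist",(330,140),.045),camera_model("wrist")["fx"])
im=camera("wrist")[90:190,270:390];cv2.imwrite("pics/w1c.png",cv2.resize(im,None,fx=5,fy=5,interpolation=2)[:,:,::-1])
for c in ["scene","side"]: print(proj(c,[.507,.291,.058]))
```

```text
[328.8971566  141.26079782] [array([0.4828, 0.3218, 0.042 ]), array([0.4808, 0.2648, 0.042 ]), array([0.686 , 0.2657, 0.042 ])] [0.52146308 0.2920664  0.045     ] 363.906198885661
[395.51334122 218.81920241]
[291.26794677 198.59346933]
```

View pics/w1c.png

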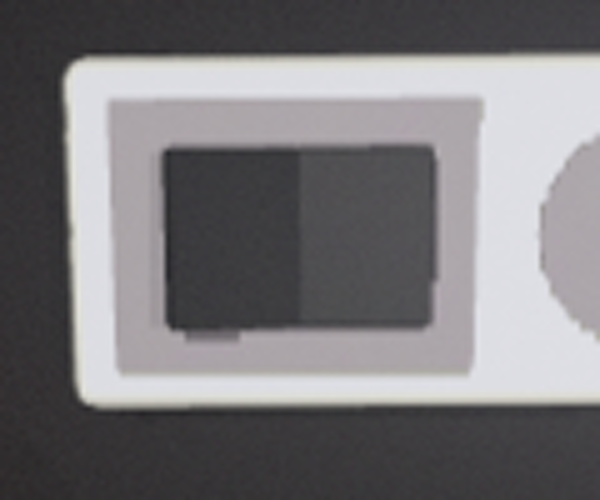

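Call:
move_arm(
  jaw=[1,1,1,1,1,1,1,1,1,1],
  delta_pos=[
    [-0.006,0.02,0],
    [-0.006,0.02,-0.01],
    [-0.006,0.02,-0.025],
    [0,0,-0.03],
    [0,0,-0.03],
    [0,0,-0.03],
    [0,0,-0.02],
    [0,0,-0.015],
    [0,0,0],
    [0,0,0],
  ],
  yaw=[0,0,0,0,0,0,0,0,0,0],
)

```text
time: 3.02
ee_pos: [0.5021, 0.289, 0.2446]
tcp_rot: [-179.9, 0.0, 89.9]
wrist_force: [-0.2, -0.0, 1.0]
opening: 0.0001
grasp_force: 0.0
```

Run:
```python
from h import *
im=camera("wrist");cv2.imwrite("pics/w2.png",im[:,:,::-1])
```

```text
(no output)
```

View pics/w2.png

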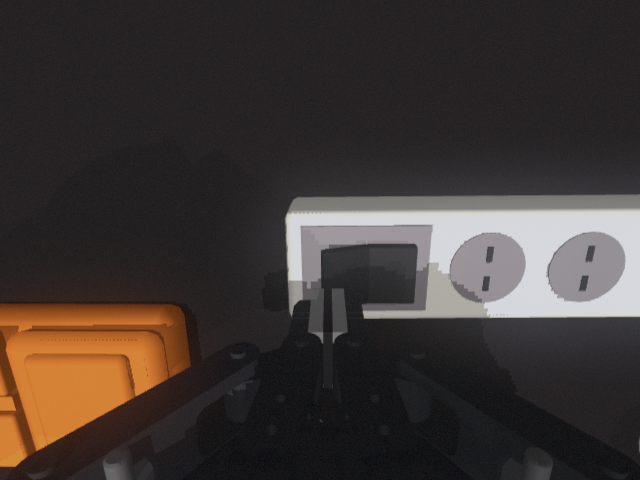

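The closed fingertips (308-347, 290) stand over the raised left wing, so I press now.

Call:
move_arm(
  jaw=[1,1,1,1,1,1,1,1],
  delta_pos=[
    [0,0.002,-0.007],
    [0,0,-0.003],
    [0,0,-0.003],
    [0,0,-0.002],
    [0,0,-0.002],
    [0,0,-0.002],
    [0,0,-0.001],
    [0,0,0],
  ],
  yaw=[0,0,0,0,0,0,0,0],
)

```text
time: 3.73
ee_pos: [0.502, 0.292, 0.2246]
tcp_rot: [180.0, 0.0, 90.0]
wrist_force: [0.5, -0.4, 0.5]
opening: -0.0001
grasp_force: 0.0
```

Call:
move_arm(
  jaw=[1,1],
  delta_pos=[
    [0,0,-0.001],
    [0,0,-0.0005],
  ],
  yaw=[0,0],
)

```text
time: 3.9
ee_pos: [0.502, 0.292, 0.2243]
tcp_rot: [179.9, -0.0, 90.0]
wrist_force: [-4.2, -2.3, 13.1]
opening: -0.0002
grasp_force: 6.5
```

The force rise to 13 N means the hard stop was reached. I retreat and check.

Call:
move_arm(
  jaw=[1,1,1,1,1,1,1,1,1],
  delta_pos=[
    [0,0,0.01],
    [0,0,0.03],
    [0,0,0.035],
    [0,0,0.035],
    [0,-0.01,0.03],
    [0,-0.02,0],
    [0,-0.02,0],
    [0,0,0],
    [0,0,0],
  ],
  yaw=[0,0,0,0,0,0,0,0,0],
)

```text
time: 4.65
ee_pos: [0.5021, 0.2414, 0.3637]
tcp_rot: [180.0, -0.0, 89.9]
wrist_force: [0.2, -0.2, -0.5]
opening: -0.0005
grasp_force: 0.0
```

Run:
```python
from h import *
p=proj("wrist",[.5215,.292,.05]).astype(int);print(p)
im=camera("wrist")[max(p[1]-60,0):p[1]+60,p[0]-70:p[0]+70];cv2.imwrite("pics/w3.png",cv2.resize(im,None,fx=4,fy=4,interpolation=2)[:,:,::-1])
```

```text
[353 159]
```

View pics/w3.png

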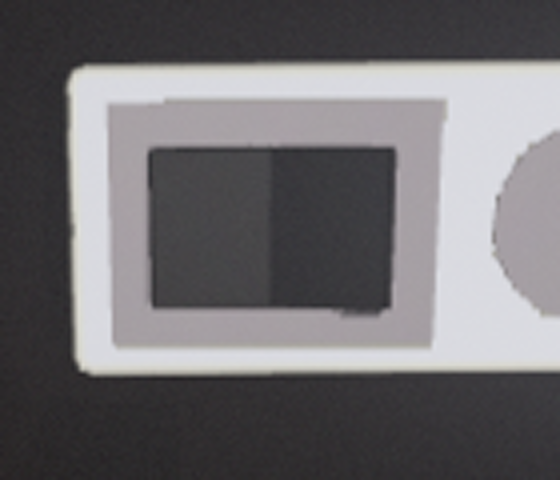

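The shading has flipped: the left wing is now level and lit, and the right one is raised, so the rocker is on. Next, over to the dock.

Call:
move_arm(
  jaw=[1,1,1,1,1,1,1,1,1,1],
  delta_pos=[
    [0,-0.03,0],
    [0,-0.038,0],
    [0,-0.038,0],
    [0,-0.038,0],
    [0,-0.038,0],
    [0,-0.038,0],
    [0,-0.038,0],
    [0,-0.038,0],
    [0,-0.038,0],
    [0,-0.038,0],
  ],
  yaw=[0,0,0,0,0,0,0,0,0,0],
)

```text
time: 5.53
ee_pos: [0.5021, -0.1312, 0.3631]
tcp_rot: [180.0, -0.0, 90.0]
wrist_force: [1.1, 0.5, 0.1]
opening: 0.0002
grasp_force: 0.0
```

Call:
move_arm(
  jaw=[1,1,1,1,1,1,1,1,1],
  delta_pos=[
    [0,-0.038,0],
    [0,-0.038,0],
    [0,-0.038,0],
    [0,-0.038,0],
    [0,-0.038,0],
    [0,-0.03,0],
    [0,-0.02,0],
    [0,0,0],
    [0,0,0],
  ],
  yaw=[0,0,0,0,0,0,0,0,0],
)

```text
time: 6.28
ee_pos: [0.5024, -0.3704, 0.3621]
tcp_rot: [-179.9, -0.1, 89.9]
wrist_force: [-0.4, 0.1, 0.1]
opening: -0.0002
grasp_force: 0.0
```

Run:
```python
from h import *
im=camera("wrist");cv2.imwrite("pics/w4.png",im[:,:,::-1])
for n,z in [("dock_press",.043),("dock",0)]:
    for r in pinpoint("wrist",n):
        print(n,np.round(r["xy"]),round(r["confidence"],2),np.round(ray("wrist",r["xy"],z),4))
```

```text
dock [353. 143.] 0.9 [ 0.5239 -0.3089  0.    ]
```

View pics/w4.png

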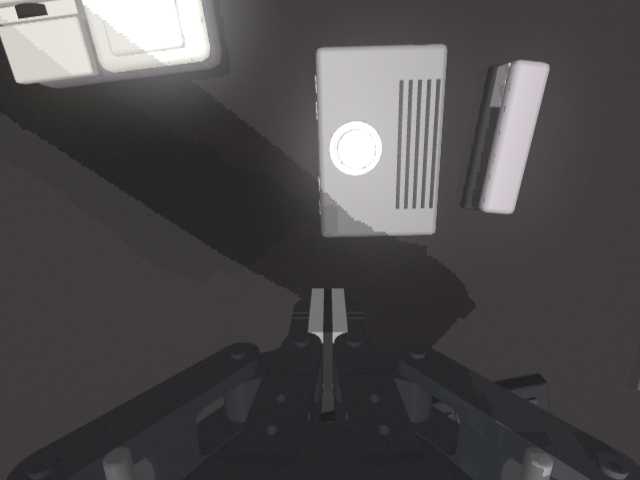

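The dock is at columns 318-446 with its button at (356,148), and the larger white mouse is at the top left, out of the way.

Run:
```python
from h import *
print(ray("wrist",(356,148),.043), ray("wrist",(318,141),.032),bot.get_obs()["ee_pos"])
```

```text
[ 0.52371186 -0.31028422  0.043     ] [ 0.4940382  -0.30555343  0.032     ] [ 0.50250422 -0.36879665  0.36319113]
```

Call:
move_arm(
  jaw=[1,1,1,1,1,1,1,1,1,1],
  delta_pos=[
    [0.007,0.02,0],
    [0.007,0.02,0],
    [0.007,0.019,-0.02],
    [0,0,-0.03],
    [0,0,-0.03],
    [0,0,-0.03],
    [0,0,-0.02],
    [0,0,-0.007],
    [0,0,0],
    [0,0,0],
  ],
  yaw=[0,0,0,0,0,0,0,0,0,0],
)

```text
time: 7.27
ee_pos: [0.5234, -0.3104, 0.2274]
tcp_rot: [179.9, 0.0, 90.0]
wrist_force: [-0.0, 0.3, 0.6]
opening: 0.0001
grasp_force: 0.0
```

Call:
move_arm(
  jaw=[1,1,1,1,1,1,1,1,1],
  delta_pos=[
    [0,0,-0.004],
    [0,0,-0.003],
    [0,0,-0.002],
    [0,0,-0.002],
    [0,0,-0.002],
    [0,0,-0.002],
    [0,0,-0.001],
    [0,0,-0.001],
    [0,0,0],
  ],
  yaw=[0,0,0,0,0,0,0,0,0],
)

```text
time: 8.02
ee_pos: [0.523, -0.3111, 0.2091]
tcp_rot: [180.0, 0.0, 90.0]
wrist_force: [0.9, -0.8, -0.1]
opening: -0.0002
grasp_force: 0.5
```

Call:
move_arm(
  jaw=[1,1],
  delta_pos=[
    [0,0,-0.001],
    [0,0,-0.0005],
  ],
  yaw=[0,0],
)

```text
time: 8.18
ee_pos: [0.523, -0.311, 0.2084]
tcp_rot: [180.0, 0.0, 90.0]
wrist_force: [-1.0, 0.1, 10.3]
opening: -0.0003
grasp_force: 5.2
```

The dock button is at its hard stop (10 N). I lift off and go to a view of the mouse.

Call:
move_arm(
  jaw=[1,1,1,1,1,1,1,1,1,1],
  delta_pos=[
    [0,0,0.01],
    [0,0,0.03],
    [0,0,0.035],
    [0,0,0.035],
    [0,0.02,0.02],
    [0,0.035,0.02],
    [0,0.038,0],
    [0,0.038,0],
    [0,0.038,0],
    [0,0.038,0],
  ],
  yaw=[0,0,0,0,0,0,0,0,0,0],
)

```text
time: 9.02
ee_pos: [0.5224, -0.1024, 0.3582]
tcp_rot: [180.0, 0.0, 90.0]
wrist_force: [0.9, -0.2, -0.2]
opening: 0.0002
grasp_force: 0.0
```

Call:
move_arm(
  jaw=[1,1,1,1,1],
  delta_pos=[
    [0,0.038,0],
    [0,0.025,0],
    [0,0.01,0],
    [0,0,0],
    [0,0,0],
  ],
  yaw=[0,0,0,0,0],
)

```text
time: 9.43
ee_pos: [0.523, -0.031, 0.3579]
tcp_rot: [-180.0, 0.0, 90.1]
wrist_force: [0.3, -0.5, -0.5]
opening: -0.0003
grasp_force: 0.0
```

Run:
```python
from h import *
im=camera("wrist");cv2.imwrite("pics/w5.png",im[:,:,::-1])
for n,z in [("mouse_left_press",.036),("mouse",.003)]:
    for r in pinpoint("wrist",n):
        print(n,np.round(r["xy"]),round(r["confidence"],2),np.round(ray("wrist",r["xy"],z),4))
print(bot.get_obs()["ee_pos"], proj("wrist",[.525,.032,.036]))
camera("scene");camera("side")
for c in["scene","side"]:
  for r in pinpoint(c,"dock_press")[:1]: print(c,r["xy"],proj(c,[.524,-.31,.043]),proj(c,[.524,-.31,.035]))
```

```text
mouse_left_press [329. 148.] 0.95 [0.5237 0.0261 0.036 ]
mouse_left_press [ 99. 431.] 0.68 [ 0.2919 -0.2508  0.036 ]
mouse_left_press [513. 222.] 0.68 [ 0.6761 -0.034   0.036 ]
mouse [155. 374.] 0.93 [ 0.34   -0.2079  0.003 ]
mouse [294. 166.] 0.76 [0.4925 0.0083 0.003 ]
mouse [330. 146.] 0.58 [0.5249 0.0258 0.003 ]
mouse [290. 316.] 0.49 [ 0.4841 -0.1392  0.003 ]
[ 0.5230438  -0.03220855  0.3576268 ] [330.9776547  140.02897387]
scene [177.8, 282.8] [175.89449928 281.32315879] [176.51007513 283.68541604]
side [290.1, 245.1] [325.1534059  370.76849822] [325.17495602 374.30239247]
```

View pics/w5.png

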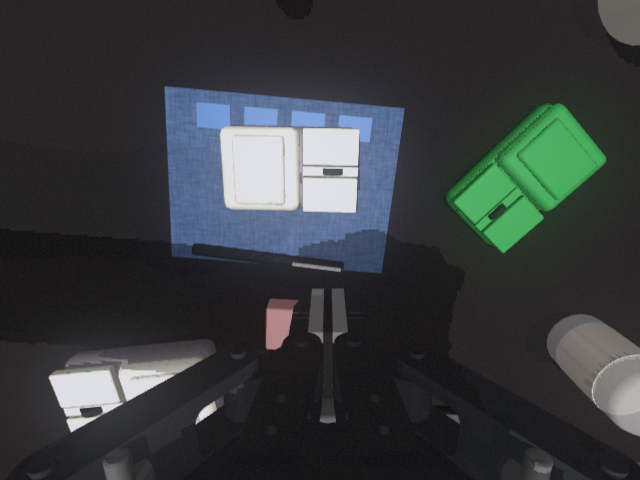

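The mouse is unmoved, with its left button at columns 302-359 and rows 128-165. Its centre (330,147) gives (0.524, 0.027). I press 2 mm further left.

Call:
move_arm(
  jaw=[1,1,1,1,1,1,1,1,1,1],
  delta_pos=[
    [0.001,0.02,0],
    [0,0.02,0],
    [0,0.02,-0.02],
    [0,0,-0.03],
    [0,0,-0.03],
    [0,0,-0.03],
    [0,0,-0.02],
    [0,0,-0.01],
    [0,0,0],
    [0,0,0],
  ],
  yaw=[0,0,0,0,0,0,0,0,0,0],
)

```text
time: 10.62
ee_pos: [0.5242, 0.0288, 0.2183]
tcp_rot: [180.0, 0.0, 90.0]
wrist_force: [-0.1, -0.0, 0.2]
opening: -0.0002
grasp_force: 0.0
```

Call:
move_arm(
  jaw=[1,1,1,1,1,1,1,1],
  delta_pos=[
    [0,0,-0.004],
    [0,0,-0.003],
    [0,0,-0.002],
    [0,0,-0.001],
    [0,0,-0.001],
    [0,0,-0.001],
    [0,0,-0.0005],
    [0,0,0],
  ],
  yaw=[0,0,0,0,0,0,0,0],
)

```text
time: 11.28
ee_pos: [0.5243, 0.029, 0.2056]
tcp_rot: [179.9, 0.0, 90.0]
wrist_force: [1.5, -0.4, 5.2]
opening: 0.0
grasp_force: 2.4
```

At 5 N and about 3.5 mm the button is clicked. I release and lift clear.

Call:
move_arm(
  jaw=[1,1,1,1,1,1,1,1],
  delta_pos=[
    [0,0,0.003],
    [0,0,0.01],
    [0,0,0.03],
    [0,0,0.035],
    [0,0,0.035],
    [0,-0.03,0.03],
    [0,-0.03,0],
    [0,0,0],
  ],
  yaw=[0,0,0,0,0,0,0,0],
)

```text
time: 11.95
ee_pos: [0.5239, -0.0334, 0.3502]
tcp_rot: [179.8, 0.1, 89.9]
wrist_force: [0.4, -0.4, -0.7]
opening: 0.0001
grasp_force: 0.0
```

Run:
```python
from h import *
im=camera("wrist")
for n,z in [("mouse_left_press",.036),("mouse",.003)]:
    for r in pinpoint("wrist",n)[:3]:
        print(n,np.round(r["xy"]),round(r["confidence"],2),np.round(ray("wrist",r["xy"],z),4))
camera("scene")
for r in pinpoint("scene","rocker_press")[:1]: print(r["xy"],proj("scene",[.5045,.292,.058]),proj("scene",[.5045,.292,.051]))
```

```text
mouse_left_press [514. 224.] 0.98 [ 0.672  -0.0313  0.036 ]
mouse_left_press [ 94. 439.] 0.69 [ 0.2937 -0.2488  0.036 ]
mouse [291. 164.] 0.79 [0.4918 0.0131 0.003 ]
mouse [151. 380.] 0.77 [ 0.3403 -0.2054  0.003 ]
mouse [510. 174.] 0.74 [0.6788 0.0049 0.003 ]
[243.5, 267.7] [395.43369243 218.22648534] [395.23276299 220.2596024 ]
```

The mouse has not moved, within measurement noise. Handing in.

```bash
python3 -c "
from workcell import bot
print(bot.job_done())"
```

```text
the job is handed in; nothing more can be done
None
```

I handed the job in at about 12 s with all three presses made in order: the rocker on (hard stop felt, and its wings seen flipped), the dock button in (hard stop felt), then the left mouse button pressed about 3.5 mm and released, with the mouse still in place.

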